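# Free the seized watering-timer knob and set it

## Robot

A 7-joint arm with a two-finger parallel gripper is mounted at the origin on the work surface. World frame = base frame: x ahead of the robot, y to its left, z up, the work surface at z = 0. Lengths are in m, angles in rad, forces in N, time in s.
With the tool pointing down it reaches from about 0.4 to 0.85 m from the base axis. Payload 10.4 kg.
Tool frame: the origin (TCP) lies on the centre line of the jaws, within the pads' length; the fingertips stand 22 mm ahead of it and the grasp point (between the pads) lies 3 mm ahead of it; z points along the fingers, y is the direction in which the jaws open and shut (so a half turn about z gives the same grasp; the last joint's range is limited). The gripper opens to 85 mm and grips with 20 to 120 N. Pads are 22 mm wide; open, the fingers measure 114 mm over their backs; the gripper's body (76 mm by 85 mm) begins 54 mm behind the grasp point. The pads swing forward as they close: fully open they stand 13 mm farther back than shut.
Start: joints at [-1.216, 0.332, -0.065, 1.46, 0.022, 1.35, -0.088], TCP at [0.231, 0.581, 0.253] pointing down, gripper open.
Joint ranges: [-2.6, 2.6], [-0.5, 2.12], [-1.47, 1.34], [0.16, 2.42], [-1.27, 4.41], [0.06, 2.06], [-2.6, 2.6]. Speed limits (rad/s): [2.22, 2.22, 2.79, 2.79, 3.14, 3.14, 3.14].

## Interface

Orientations are given as a unit quaternion [x, y, z, w].
In Python, from workcell import manip gives the robot as it stands. The module is installed in compiled form; this text tells all that it offers.
- The arm moves only by the shell command python3 -m crank 'ROWS' [FORCE]. ROWS is JSON, a list of rows, each a list of 3 entries, a list of its own where there are three numbers: the opening, from -1 (shut) to 1 (fully open), then the shift along the tool's x, y, z normalised to -1 to 1, where 1 is 80 mm, then the turn, a rotation vector about the tool's x, y, z normalised to -1 to 1, where 1 is pi/4 rad. In form: [[jaw, [tx, ty, tz], [ax, ay, az]], ...]. A call has exactly 5 rows; each row shifts and turns the commanded pose from where the row before left it, along the tool's axes as they then stand; what a row does not reach is not made up. A row lasts 1/10 s, in which the tool goes at most 50 mm and 8.59 degrees, less where a joint would pass 70% of its speed; a pose out of reach is approached as far as the arm can. A call with a number of a shift or a turn outside -1 to 1 is refused whole. A call with a gripper value outside its range is refused whole. The fingers move at their own pace and stop on an object; FORCE is the grip in N (left out, the last holds). Time passes only in rows, so rows that do not move let the fingers close, or fill a call up. It gives the time, the measured TCP pose, the force and the opening at its end, in the units of the state.
- manip.get_obs(): the state, without advancing time (a new reading comes with each control period).
- manip.camera(name): name is "side" or "top" or "wrist"; returns the picture (420x560x3 uint8, blue, green, red); there is no depth.
- manip.camera_info(name): a dict with "K" (3x3 intrinsics, pixels), "camera_from_world" (4x4, takes a point from world to camera coordinates); the wrist camera has in their place "mount" (4x4, takes a point from camera to tool coordinates, whose origin is the TCP and whose axes are the flange's). Camera axes: x right, y down, z forward; pixel columns grow to the right and rows downward; lengths in m; the calibration is good to about 2 mm. A picture is of the moment at which its call begins: read the wrist's pose just before it. camera_info takes no time and is no camera call.
- manip.hand_in(): hands the job in, once; it reports no verdict.
The state is a dict: "clock": time; "joint_pos": joint angles; "joint_velocities": joint speeds; "tau": joint torques, N m; "position": TCP position; "ee_rot": TCP orientation; "ft_force": force on the tool from outside, world axes, zero at the start; "torque": the same for the moment, N m; "grip_width": opening from 0.0 (shut) to 1.0 (fully open).
Only numpy, scipy, OpenCV 4.12 (cv2) and the standard library are available. Lean on these libraries where they do the work, as an engineer would, in place of code of your own. Each camera call takes 0.05 s, during which the arm holds its last target.

## Task

The knob of the watering timer on the low step of the bamboo stand has seized with limescale. Rock it back and forth in small arcs, turning back whenever it comes up hard because its plastic spindle shears if forced, until it breaks free; then wind it clockwise right round to its end stop, turn it back to the one broad rib on the dial and let go. Leave everything around it where it stands.

Things in the scene. Friction and masses are not known exactly. Their poses are not given: they have to be found in the camera images.
- timer: In-line mechanical watering timer, fixed face up on the low step of the stand: round black housing 110 mm across, pale round dial on top. Origin: centre of the underside, on the knob's vertical axis; dial face 62 mm above. A white pipe leaves along its +y, a brass hose tail along its -y, both lower than the dial. It cannot move.
- knob_grip (a point): Point on the knob's axis at gripping height. Grey knob: round skirt 62 mm across, 7.5 mm high, and on it an upright bar (wing grip) through the axis, 58 mm long, 14 mm thick, 29 mm high, with flat upright sides. The point is 10 mm below the bar's top, 19 mm above the skirt. Its x axis runs along the bar to the pointer. Nothing higher than the skirt stands within 75 mm of the axis.
- pointer (a point): Tip of the knob's pointer nose, in line with the bar, 36 mm from the axis. It starts about 0.55 (plus or minus 0.13) rad anticlockwise, seen from above, of the timer's +x; turning clockwise it comes to the broad rib (0.12 rad clockwise of the timer's +x), then to the end stop (0.55 rad clockwise of it).
- dial_centre (a point): Centre of the dial face, on the axis. How the seized knob behaves: it turns a few degrees, then comes up hard, and pressing on does not help. Once brought up firmly (0.2 to 0.3 N m) at the clockwise end, it gives 2 to 6 degrees more on the other side; brought up there, more on the clockwise side; and so on. After two or three strokes each way it breaks free on a clockwise stroke.
- broad_rib (a point): Point on the dial, 36 mm from the axis, on the one broad raised rib (5 mm wide, 11 mm long) among the thin ones: the setting wanted. Fixed to the timer.
- end_stop (a point): Point on the dial, 36 mm from the axis, where the pointer stands when the knob meets its hard clockwise end stop, just short of a moulded peg. Fixed to the timer.
- timer_knob (a joint): Twist of the springy plastic spindle under the knob, rad, positive while the knob is turned clockwise from above: the torque on the knob divided by 6 N m/rad (0.05 rad is 0.3 N m); 0 when let go. The spindle shears beyond 0.08 rad (0.48 N m). It does not tell how far the knob has turned. Where it is free, turning takes about 0.1 N m (0.015 rad).
- stand: Bamboo ladder stand, fixed: a low step 360 mm (its x) by 380 mm (its y), top at 50 mm, which carries the timer; two leaning poles; higher steps towards its +y, tops at 180 and 310 mm. Origin: on the table under the centre of the low step.
- stoneware_pot: Bystander: speckled stoneware pot with a succulent, 116 mm across, 95 mm high, on the top step. Origin: centre of the underside.
- watering_can: Bystander: aluminium watering can, body 116 mm across, 155 mm high with the handle, spout along its -x, on the middle step. Origin: centre of the underside.
- glass_cloche: Bystander: glass cloche 128 mm across, 140 mm high, on the table. Origin: centre of the underside.
- plant_collar: Bystander: flat grey silicone ring, 96 mm across, 18 mm high, on the low step. Origin: centre of the underside.
- dibber: Bystander: wooden dibber 137 mm long, 24 mm thick, lying on the low step on the robot's side. Origin: the middle of its underside; x along it.
- clay_pot: Bystander: empty terracotta pot, 86 mm across, 75 mm high, on the table. Origin: centre of the underside.
- mist_bottle: Bystander: white mist bottle, 74 mm across, 172 mm high, on the table. Origin: centre of the underside.

How it is judged:
On the way:
1. the knob, broken free, is wound clockwise to its end stop (horizontal distance between pointer and end_stop below 0.004 m), for 0.1 s.
At the end, for the whole second after the job is handed in: The pointer tip stands within 4 mm (about 6 degrees) of the middle of the broad rib, the spindle is not under twist (within 0.03 rad), and the knob has been let go (horizontal distance between pointer and broad_rib below 0.004 m and value of joint timer_knob between -0.03 and 0.03 rad); the robot touches nothing.
It fails at once if the plastic spindle is sheared: the knob is twisted by more than 0.08 rad against it (value of joint timer_knob above 0.08 rad or value of joint timer_knob below -0.08 rad).
It fails at once if a thing standing around the timer (pot, can, cloche, collar, dibber, clay pot or mist bottle) is shifted by more than 20 mm (distance of any of stoneware_pot, watering_can, glass_cloche, plant_collar, dibber, clay_pot, mist_bottle from where it was at the start of the episode above 0.02 m).
It also fails if it takes over 67 s, if anything falls off the work surface, if the arm or the gripper's body presses on something with over 40 N, if the wrist force passes 120 N, or if a joint passes its speed limit or range.

## Working session

There is one attempt and no reset: what is moved stays moved. The work goes in short steps, Python scripts to look and compute and a shell command to move; the robot and the scene stay as the last step left them, time stands still between calls to the robot, and variables do not carry over. Pictures are saved under pics/ and viewed, and the job is handed in when it is done.

```bash
mkdir -p pics; python3 - <<'E'
from workcell import manip
import cv2,numpy as np
np.set_printoptions(precision=4,suppress=True)
for n in ["side","top","wrist"]:
    o=manip.get_obs()
    cv2.imwrite(f"pics/{n}0.png",manip.camera(n)); i=manip.camera_info(n)
    for k,v in i.items(): print(n,k,np.array(v).tolist() if k!='K' else np.array(v))
print(o)
E
```

```text
side K [[437.1682   0.     280.7514]
 [  0.     437.1682 203.2832]
 [  0.       0.       1.    ]]
side camera_from_world [[0.8819737556125036, -0.47101536875918426, -0.016334527952343855, -0.43487638501885517], [-0.36114020365843635, -0.6531518722596079, -0.6655602039374892, 0.3267670582617572], [0.302820157374504, 0.5929056874043448, -0.7461653959620898, 1.163500753983558], [0.0, 0.0, 0.0, 1.0]]
top K [[388.2189   0.     278.3079]
 [  0.     388.2189 207.7008]
 [  0.       0.       1.    ]]
top camera_from_world [[-0.022389344215510174, -0.9995729075477542, -0.018780834968874213, 0.05660438494446191], [-0.9974391021439584, 0.023610013687613823, -0.06751151581711655, 0.4921404018435781], [0.06792609792895132, 0.017221200602727464, -0.9975417161552428, 1.5169136109963526], [0.0, 0.0, 0.0, 1.0]]
wrist K [[318.7818   0.     278.8245]
 [  0.     318.7818 208.9059]
 [  0.       0.       1.    ]]
wrist mount [[-0.00011854549325389411, -0.9656492275548891, -0.2598491009597863, 0.0649394931910859], [0.9999998305958552, 3.3607639837788206e-05, -0.000581101354838103, 0.0004589531235378308], [0.0005698729894277621, -0.25984912582721875, 0.9656490599858747, -0.12095755975050065], [0.0, 0.0, 0.0, 1.0]]
{'clock': 0.1, 'joint_pos': array([-1.2156,  0.3328, -0.0647,  1.4609,  0.0216,  1.3499, -0.0885]), 'joint_velocities': array([ 0.0006, -0.0031, -0.0007, -0.003 ,  0.001 , -0.0001,  0.0003]), 'tau': array([  0.0015, -62.6751,   0.0493, -39.2428,   0.0164,   0.007 ,
         0.0001]), 'position': array([0.2305, 0.5806, 0.2526]), 'ee_rot': array([ 0.1878,  0.9822, -0.0006, -0.0001]), 'ft_force': array([ 0.2768, -0.8179, -0.0677]), 'torque': array([-0.0108,  0.0374, -0.0111]), 'grip_width': 0.9981851008571762}
```

View pics/side0.png

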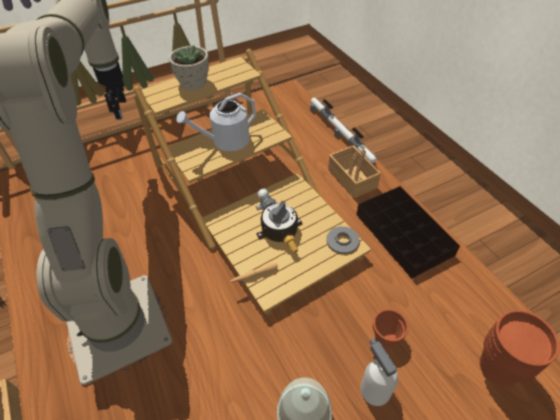

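View pics/top0.png

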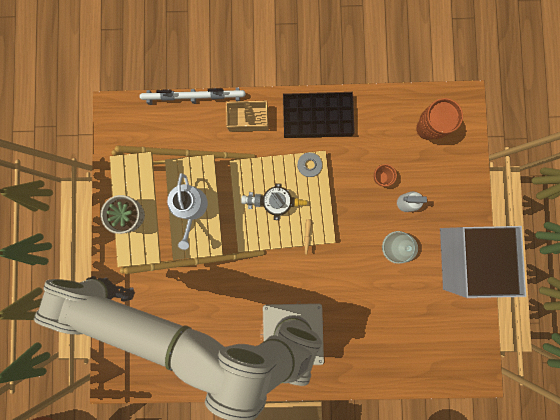

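View pics/wrist0.png

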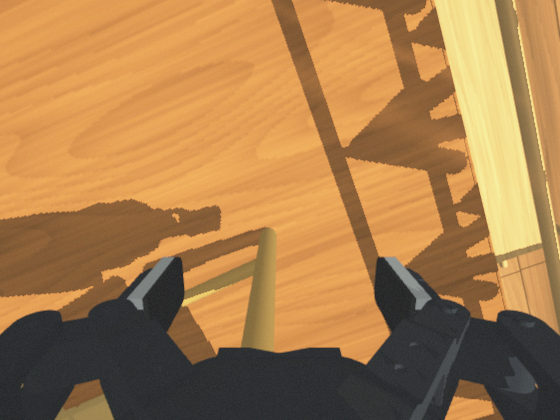

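The side view shows the timer at about (280,220) on the low step, and the top view shows it at about (278,202). The gripper is to the left of the poles. Next I'll zoom in and measure.

```bash
cat > h.py <<'E'
import numpy as np, cv2
from scipy.spatial.transform import Rotation as R
from workcell import manip
np.set_printoptions(precision=4,suppress=True)
def cam(n,o=None):
    i=manip.camera_info(n);K=np.array(i['K'])
    if n=='wrist':
        T=np.eye(4);T[:3,:3]=R.from_quat(o['ee_rot']).as_matrix();T[:3,3]=o['position']
        W=T@np.array(i['mount'])
    else: W=np.linalg.inv(np.array(i['camera_from_world']))
    return K,W
def onplane(n,uv,z,o=None):
    K,W=cam(n,o);d=W[:3,:3]@np.linalg.solve(K,[uv[0],uv[1],1]);c=W[:3,3]
    return c+d*(z-c[2])/d[2]
def proj(n,p,o=None):
    K,W=cam(n,o);q=np.linalg.inv(W)@np.r_[p,1];q=K@q[:3];return q[:2]/q[2]
E
python3 - <<'E'
from h import *
a=cv2.imread('pics/top0.png')[160:245,230:345];b=cv2.imread('pics/side0.png')[170:270,220:370]
cv2.imwrite('pics/tz.png',cv2.resize(a,None,fx=6.5,fy=6.5,interpolation=cv2.INTER_CUBIC))
cv2.imwrite('pics/sz.png',cv2.resize(b,None,fx=5.3,fy=5.3,interpolation=cv2.INTER_CUBIC))
for nm,uv,z in [('timer',(278,202),.112),('can',(187,202),.25),('pot',(122,214),.36),('tailend',(303,203),.08),('pipe',(250,202),.09),('step ne',(326,153),.05),('nw',(234,158),.05),('sw',(240,250),.05),('se',(337,242),.05)]:
  print(nm,onplane('top',uv,z))
print(onplane('side',(280,220),.112))
E
```

```text
timer [0.5081 0.0443 0.112 ]
can [0.504  0.3484 0.25  ]
pot [0.4619 0.5221 0.36  ]
tailend [ 0.5047 -0.0497  0.08  ]
pipe [0.5124 0.1503 0.09  ]
step ne [ 0.7002 -0.1458  0.05  ]
nw [0.6899 0.2135 0.05  ]
sw [0.3316 0.1956 0.05  ]
se [ 0.354  -0.1773  0.05  ]
[0.5094 0.0312 0.112 ]
```

View pics/tz.png

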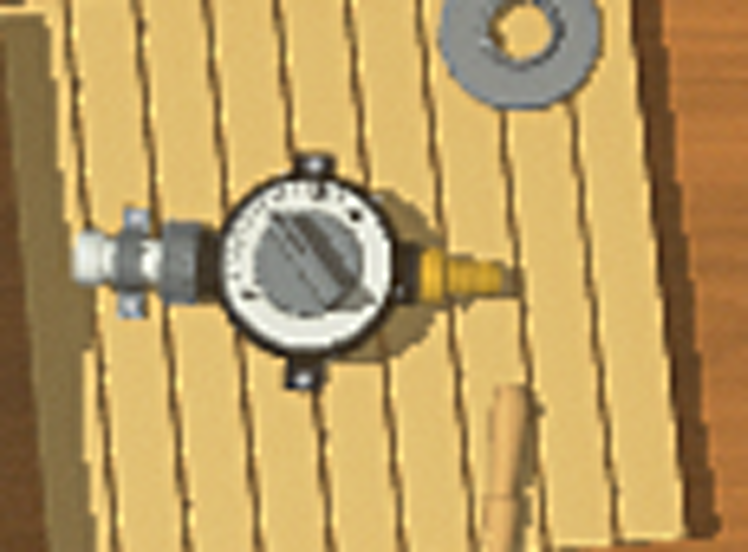

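View pics/sz.png

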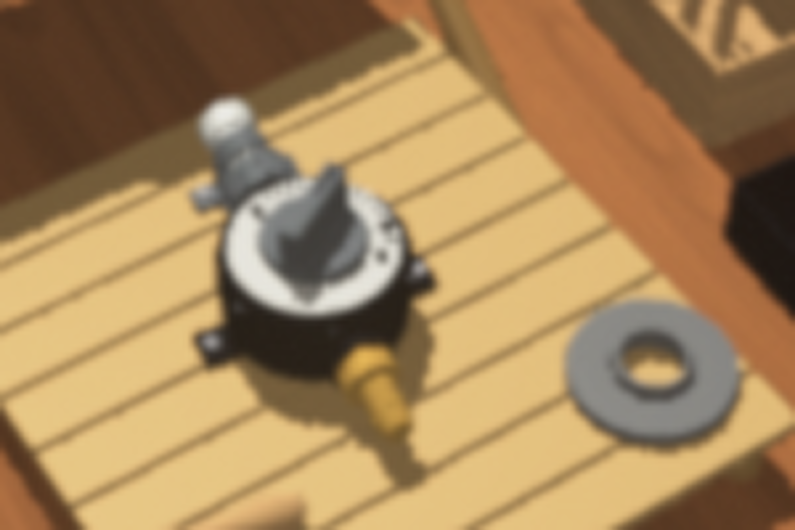

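The pointer end of the bar is at the upper left in the top view, about 0.6–0.7 rad in world. I'll lift clear of the can and pot first.

```bash
python3 -m crank '[[1,[0,0,-0.5],[0,0,0]],[1,[0,0,-0.5],[0,0,0]],[1,[0,0,-0.5],[0,0,0]],[1,[0,0,-0.5],[0,0,0]],[1,[0,0,-0.5],[0,0,0]]]' 25
python3 - <<'E'
from h import *
o=manip.get_obs();print(o)
Rm=R.from_quat(o['ee_rot']).as_matrix();print(Rm.T@(np.array([.50,.04,.42])-o['position'])/.08)
E
```

```text
clock: 0.65
position: [0.2305, 0.5806, 0.4548]
ee_rot: [0.188, 0.982, -0.0, 0.0]
ft_force: [0.4, -0.0, 0.0]
grip_width: 0.999
{'clock': 0.65, 'joint_pos': array([-1.2319,  0.323 , -0.0499,  1.0578,  0.0161,  1.7613, -0.0832]), 'joint_velocities': array([-0.0472,  0.1503,  0.0386, -1.0164, -0.004 ,  0.8658,  0.006 ]), 'tau': array([  0.5092, -64.7302,   0.1579, -34.7705,   0.0074,  -1.5916,
        -0.0142]), 'position': array([0.2305, 0.5806, 0.4548]), 'ee_rot': array([ 0.1878,  0.9822, -0.0001,  0.    ]), 'ft_force': array([ 0.3677, -0.0003,  0.0062]), 'torque': array([ 0.0397, -0.0152, -0.0021]), 'grip_width': 0.9985097820629615}
[-5.6245 -5.0374  0.4362]
```

```bash
for i in 1; do :; done
python3 -m crank '[[1,[-0.37,-0.33,0.0],[0,0,0]],[1,[-0.37,-0.33,0.0],[0,0,0]],[1,[-0.37,-0.33,0.0],[0,0,0]],[1,[-0.37,-0.33,0.0],[0,0,0]],[1,[-0.37,-0.33,0.0],[0,0,0]]]'
python3 -m crank '[[1,[-0.37,-0.33,0.0],[0,0,0]],[1,[-0.37,-0.33,0.0],[0,0,0]],[1,[-0.37,-0.33,0.0],[0,0,0]],[1,[-0.37,-0.33,0.0],[0,0,0]],[1,[-0.37,-0.33,0.0],[0,0,0]]]'
python3 - <<'E'
from h import *
o=manip.get_obs();print(o['joint_pos'])
Rm=R.from_quat(o['ee_rot']).as_matrix();print(Rm.T@(np.array([.50,.04,.36])-o['position'])/.08)
E
```

```text
clock: 1.15
position: [0.3199, 0.402, 0.4531]
ee_rot: [0.188, 0.982, -0.0, -0.0]
ft_force: [0.1, -0.2, 0.1]
grip_width: 0.997
clock: 1.65
position: [0.4087, 0.2247, 0.4532]
ee_rot: [0.188, 0.982, 0.0, -0.0]
ft_force: [1.0, 0.6, 0.0]
grip_width: 0.998
[-0.8367 -0.0607  0.2228  1.4894  0.0133  1.7114  0.5805]
[-1.9129 -1.7247  1.1647]
```

```bash
python3 -m crank '[[1,[-0.39,-0.35,0.1],[0,0,0]],[1,[-0.39,-0.35,0.1],[0,0,0]],[1,[-0.39,-0.35,0.2],[0,0,0]],[1,[-0.37,-0.33,0.3],[0,0,0]],[1,[-0.37,-0.33,0.4],[0,0,0]]]'
python3 -m crank '[[1,[0,0,0],[0,0,-0.18]],[1,[0,0,0],[0,0,-0.18]],[1,[0,0,0],[0,0,-0.18]],[1,[0,0,0],[0,0,-0.18]],[1,[0,0,0],[0,0,-0.18]]]'
python3 -m crank '[[1,[0,0,0],[0,0,-0.18]],[1,[0,0,0],[0,0,-0.18]],[1,[0,0,0],[0,0,-0.02]],[1,[0,0,0],[0,0,0]],[1,[0,0,0],[0,0,0]]]'
python3 - <<'E'
from h import *
o=manip.get_obs();print(o)
cv2.imwrite('pics/w1.png',manip.camera('wrist'))
import pickle;pickle.dump(o,open('o1.pkl','wb'))
E
```

```text
clock: 2.15
position: [0.5003, 0.0418, 0.3659]
ee_rot: [0.188, 0.982, 0.001, 0.001]
ft_force: [1.0, 0.7, -0.0]
grip_width: 1.001
clock: 2.65
position: [0.4994, 0.0435, 0.3657]
ee_rot: [-0.167, 0.986, 0.0, -0.0]
ft_force: [0.9, 0.2, -0.3]
grip_width: 1.001
clock: 3.15
position: [0.4995, 0.0435, 0.3658]
ee_rot: [-0.307, 0.952, 0.0, -0.0]
ft_force: [-0.4, 0.8, 0.6]
grip_width: 0.998
{'clock': 3.15, 'joint_pos': array([-0.6349,  0.0005,  0.4617,  1.6109, -0.0003,  1.5304,  2.0218]), 'joint_velocities': array([-0.0004, -0.0001,  0.0001, -0.0011, -0.0003, -0.0021,  0.0114]), 'tau': array([ -0.0011, -34.7518,   0.0056, -40.1193,   0.0164,   0.0027,
         0.0299]), 'position': array([0.4995, 0.0435, 0.3658]), 'ee_rot': array([-0.3071,  0.9517,  0.0001, -0.    ]), 'ft_force': array([-0.438 ,  0.8368,  0.5598]), 'torque': array([-0.0238,  0.0568,  0.0615]), 'grip_width': 0.9979523269806134}
```

View pics/w1.png

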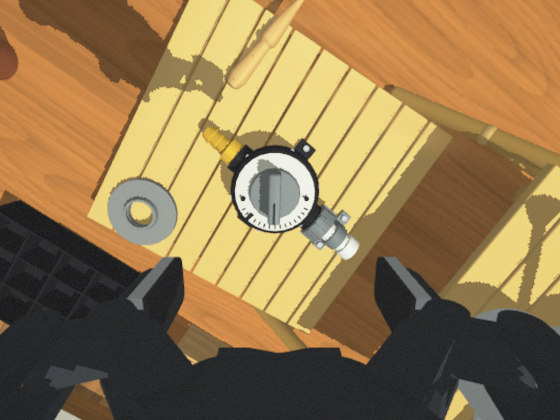

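The bar is nearly vertical in the image (about (275,193)), so the jaw axis is well aligned. I'll measure the centre and the bar angle.

```bash
python3 - <<'E'
from h import *
import pickle
o=pickle.load(open('o1.pkl','rb'));im=cv2.imread('pics/w1.png')
g=cv2.cvtColor(im,cv2.COLOR_BGR2HSV)
m=((g[...,2]<45)).astype(np.uint8); m[:130]=0;m[250:]=0;m[:,:210]=0;m[:,340:]=0
w=((g[...,1]<40)&(g[...,2]>190)).astype(np.uint8);w[:130]=0;w[242:]=0;w[:,:225]=0;w[:,330:]=0
c=max(cv2.findContours(w,0,2)[0],key=cv2.contourArea);h=cv2.convexHull(c);e=cv2.fitEllipse(h);print(e)
print(onplane('wrist',e[0],.112,o))
cv2.imwrite('pics/w1z.png',cv2.resize(im[130:270,200:380],None,fx=4.2,fy=4.2,interpolation=cv2.INTER_CUBIC))
E
```

```text
((274.3418884277344, 191.42054748535156), (77.55951690673828, 79.07833099365234), 100.41603088378906)
[0.5143 0.047  0.112 ]
```

View pics/w1z.png

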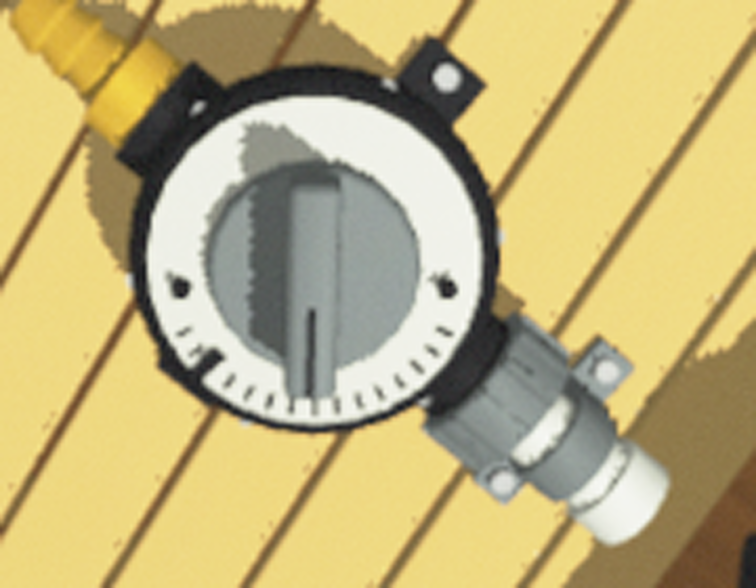

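```bash
python3 - <<'E'
from h import *
import pickle
o=pickle.load(open('o1.pkl','rb'))
P=lambda u,v,z:onplane('wrist',(200+u/4.2,130+v/4.2),z,o)
c=np.array([.5143,.047])
# bar top corners
a=P(315,180,.1485);b=P(312,305,.1485);b2=P(311,395,.125)
print(a,b,b2, 'bar ang',np.arctan2(*(b-a)[1::-1][:2]) )
for n,p in [('tip',b2),('rib',P(210,362,.113)),('pegL',P(181,288,.112)),('pegR',P(447,288,.112)),('pipe',P(632,508,.095)),('tail',P(35,15,.09))]:
    d=p[:2]-c;print(n,p,np.hypot(*d),np.arctan2(d[1],d[0]))
Rm=R.from_quat(o['ee_rot']).as_matrix();print('toolx',np.arctan2(Rm[1,0],Rm[0,0]))
sk=P(312,262,.1195);print('skirt c',sk)
t=np.array([.514,.047,.20]);print(Rm.T@(t-o['position'])/.08)
E
```

```text
[0.4909 0.0318 0.1485] [0.5179 0.0502 0.1485] [0.5444 0.0683 0.125 ] bar ang 0.5971323255791494
tip [0.5444 0.0683 0.125 ] 0.03687480960378198 0.6163015595056613
rib [0.5566 0.0407 0.113 ] 0.04276299886848999 -0.1475461233193962
pegL [0.5435 0.0215 0.112 ] 0.03873942399116924 -0.7177597004191361
pegR [0.4988 0.0835 0.112 ] 0.039690927714214404 1.9717409966111301
pipe [0.5238 0.177  0.095 ] 0.13032792624363929 1.4976467190459717
tail [ 0.5068 -0.0571  0.09  ] 0.10434203180684512 -1.6430017762233917
toolx -2.517355038206595
skirt c [0.5139 0.0468 0.1195]
[-0.1729 -0.0711  2.073 ]
```

Bar angle is about 0.60–0.61 and tool x is aligned within 0.02 rad. The axis is at about (0.514, 0.047) and the broad rib is at about -0.15 rad. I'll descend to TCP z≈0.21 and look again.

```bash
python3 -m crank '[[1,[-0.04,-0.02,0.4],[0,0,0.02]],[1,[-0.04,-0.02,0.4],[0,0,0]],[1,[-0.04,-0.02,0.4],[0,0,0]],[1,[-0.05,-0.01,0.4],[0,0,0]],[1,[0,0,0.35],[0,0,0]]]'
python3 -m crank '[[1,[0,0,0],[0,0,0]],[1,[0,0,0],[0,0,0]],[1,[0,0,0],[0,0,0]],[1,[0,0,0],[0,0,0]],[1,[0,0,0],[0,0,0]]]'
python3 - <<'E'
from h import *
o=manip.get_obs();print(o['position'],o['ee_rot'],o['ft_force'],o['torque'])
cv2.imwrite('pics/w2.png',manip.camera('wrist'))
import pickle;pickle.dump(o,open('o2.pkl','wb'))
E
```

```text
clock: 3.7
position: [0.5137, 0.047, 0.2083]
ee_rot: [-0.3, 0.954, 0.0, -0.0]
ft_force: [-0.1, -0.1, -0.4]
grip_width: 1.0
clock: 4.2
position: [0.5143, 0.0469, 0.211]
ee_rot: [-0.301, 0.954, 0.0, 0.001]
ft_force: [0.3, 0.9, 0.1]
grip_width: 1.001
[0.5143 0.0469 0.211 ] [-0.3011  0.9536  0.0001  0.0009] [0.2743 0.9312 0.0706] [-0.0032  0.0652  0.0114]
```

View pics/w2.png

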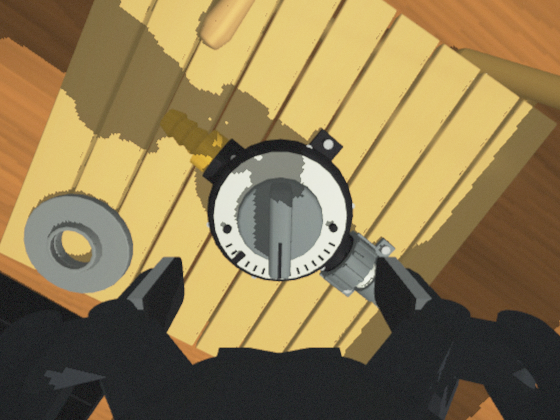

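```bash
python3 - <<'E'
from h import *
import pickle
im=cv2.imread('pics/w2.png')
cv2.imwrite('pics/w2z.png',cv2.resize(im[135:290,195:365],None,fx=3.8,fy=3.8,interpolation=cv2.INTER_CUBIC))
E
```

```text
(no output)
```

View pics/w2z.png

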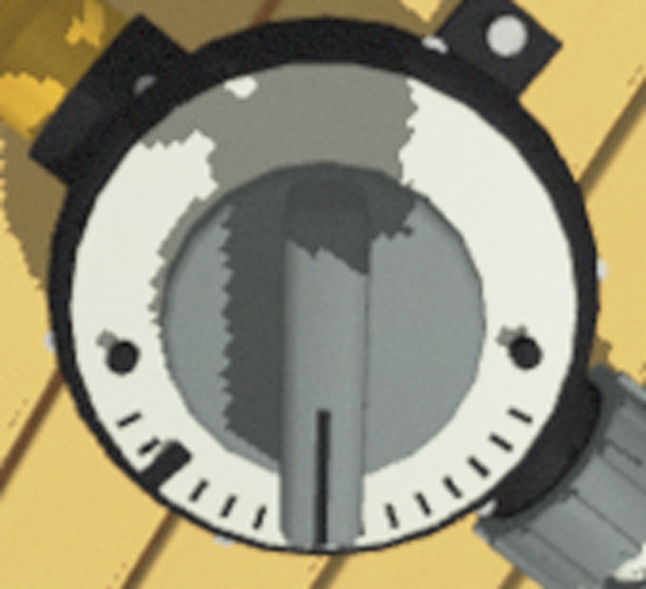

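```bash
python3 - <<'E'
from h import *
import pickle
o=pickle.load(open('o2.pkl','rb'))
P=lambda u,v,z:onplane('wrist',(195+u/3.8,135+v/3.8),z,o)
pts=[(72,305),(578,305),(325,62),(325,548),(150,480),(500,482)]
Q=np.array([P(u,v,.112)[:2] for u,v in pts])
A=np.c_[2*Q,np.ones(len(Q))];s=np.linalg.lstsq(A,(Q**2).sum(1),rcond=None)[0];c=s[:2];print('dial c',c,np.sqrt(s[2]+c@c))
print('skirt',[P(u,v,.1195)[:2] for u,v in[(162,315),(486,315)]])
a=P(327,190,.1485);b=P(322,412,.1485);print(a,b,np.arctan2(b[1]-a[1],b[0]-a[0]))
for n,p in [('rib',P(167,465,.113)),('ribin',P(182,447,.113)),('ribout',P(152,482,.113)),('pegL',P(122,356,.114)),('pegR',P(525,352,.114)),('noseL',P(283,480,.1485)),('pipe',P(520,510,.09))]:
    d=p[:2]-c;print(n,p,np.hypot(*d),np.arctan2(d[1],d[0]))
Rm=R.from_quat(o['ee_rot']).as_matrix();print('toolx',np.arctan2(Rm[1,0],Rm[0,0])+np.pi)
E
```

```text
dial c [0.5153 0.0486] 0.047947381121769966
skirt [array([0.5301, 0.0224]), array([0.496, 0.071])]
[0.4893 0.0304 0.1485] [0.5195 0.0507 0.1485] 0.5911867305367292
rib [0.5572 0.0403 0.113 ] 0.04276344477654943 -0.1950567909403554
ribin [0.5524 0.0407 0.113 ] 0.037959164179347055 -0.21155697006328272
ribout [0.5619 0.0399 0.113 ] 0.04746335172441156 -0.18487161592718496
pegL [0.543 0.021 0.114] 0.03913753526778699 -0.7834984119506705
pegR [0.4985 0.083  0.114 ] 0.03824732652509434 2.0241722022789608
noseL [0.5329 0.0523 0.1485] 0.0180561500609632 0.20740558571901865
pipe [0.532  0.1124 0.09  ] 0.06589191063008917 1.3141038131767657
toolx 0.611660984556095
```

```bash
python3 -m crank '[[1,[0,0,0.25],[0,0,0]],[1,[0,0,0.25],[0,0,0]],[1,[0,0,0.2],[0,0,0]],[1,[0,0,0.11],[0,0,0]],[1,[0,0,0],[0,0,0]]]'
python3 -m crank '[[-0.4,[0,0,0],[0,0,0]],[-0.4,[0,0,0],[0,0,0]],[-0.4,[0,0,0],[0,0,0]],[-0.4,[0,0,0],[0,0,0]],[-0.4,[0,0,0],[0,0,0]]]' 25
python3 - <<'E'
from h import *
o=manip.get_obs();print(o['position'],o['ee_rot'],o['ft_force'],o['torque'],o['grip_width'])
cv2.imwrite('pics/w3.png',manip.camera('wrist'))
E
```

```text
clock: 4.75
position: [0.5134, 0.0468, 0.1444]
ee_rot: [-0.301, 0.954, 0.0, -0.001]
ft_force: [-0.2, -0.2, -0.7]
grip_width: 0.999
clock: 5.25
position: [0.514, 0.0469, 0.1453]
ee_rot: [-0.301, 0.954, 0.0, 0.0]
ft_force: [-0.6, -0.3, 0.6]
grip_width: 0.3
[0.514  0.0469 0.1453] [-0.3012  0.9536  0.0001  0.0002] [-0.5672 -0.3335  0.5867] [ 0.025   0.0679 -0.0079] 0.30031843247776463
```

View pics/w3.png

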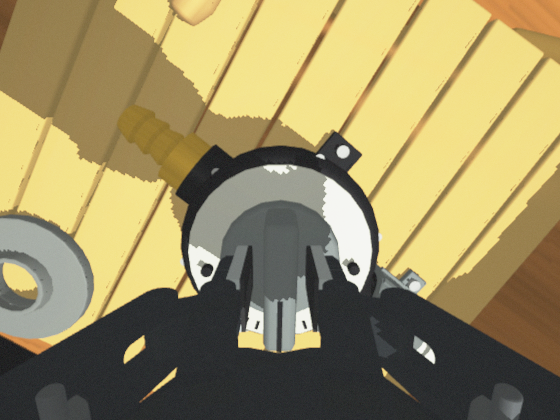

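The bar sits centred between the pads, with pads at columns ~250 and ~312 and the bar at 265–298. Closing gently.

```bash
python3 -m crank '[[-1,[0,0,0],[0,0,0]],[-1,[0,0,0],[0,0,0]],[-1,[0,0,0],[0,0,0]],[-1,[0,0,0],[0,0,0]],[-1,[0,0,0],[0,0,0]]]' 25
cat > s.py <<'E'
from h import *
o=manip.get_obs();Rm=R.from_quat(o['ee_rot']).as_matrix()
print('t%.2f'%o['clock'],o['position'],'yaw %.4f'%(np.arctan2(-Rm[1,0],-Rm[0,0])),'F',o['ft_force'],'M',o['torque'],'tau7 %.3f'%o['tau'][6],'q7 %.4f'%o['joint_pos'][6],'w %.3f'%o['grip_width'])
E
python3 s.py
```

```text
clock: 5.8
position: [0.5137, 0.047, 0.1452]
ee_rot: [-0.301, 0.954, 0.0, -0.0]
ft_force: [-3.6, 1.8, 4.3]
grip_width: 0.154
t5.80 [0.5137 0.047  0.1452] yaw 0.6120 F [-3.5807  1.7652  4.2532] M [ 0.3141  0.7835 -0.0823] tau7 0.049 q7 2.0882 w 0.154
```

```bash
python3 -m crank '[[-1,[0,0,0],[0,0,0.01]],[-1,[0,0,0],[0,0,0.01]],[-1,[0,0,0],[0,0,0.01]],[-1,[0,0,0],[0,0,0]],[-1,[0,0,0],[0,0,0]]]' >/dev/null; python3 s.py
python3 -m crank '[[-1,[0,0,0],[0,0,0.01]],[-1,[0,0,0],[0,0,0.01]],[-1,[0,0,0],[0,0,0]],[-1,[0,0,0],[0,0,0]],[-1,[0,0,0],[0,0,0]]]' >/dev/null; python3 s.py
```

```text
t6.30 [0.5137 0.0471 0.1452] yaw 0.5885 F [-4.5255  1.3168  5.7202] M [0.4413 0.8774 0.0529] tau7 -0.091 q7 2.0651 w 0.165
t6.80 [0.5137 0.0471 0.1452] yaw 0.5728 F [-4.311   1.7901  5.2778] M [0.4296 0.8155 0.1339] tau7 -0.081 q7 2.0498 w 0.155
```

```bash
python3 -m crank '[[-1,[0,0,0],[0,0,0.01]],[-1,[0,0,0],[0,0,0.01]],[-1,[0,0,0],[0,0,0]],[-1,[0,0,0],[0,0,0]],[-1,[0,0,0],[0,0,0]]]' >/dev/null; python3 s.py;python3 s.py
python3 -m crank '[[-1,[0,0,0],[0,0,0.01]],[-1,[0,0,0],[0,0,0.01]],[-1,[0,0,0],[0,0,0]],[-1,[0,0,0],[0,0,0]],[-1,[0,0,0],[0,0,0]]]' >/dev/null; python3 s.py
```

```text
t7.30 [0.5137 0.0471 0.1452] yaw 0.5571 F [-4.4552  2.6354  6.0879] M [0.3428 0.8469 0.0602] tau7 -0.082 q7 2.0345 w 0.157
t7.30 [0.5137 0.0471 0.1452] yaw 0.5571 F [-4.4552  2.6354  6.0879] M [0.3428 0.8469 0.0602] tau7 -0.082 q7 2.0345 w 0.157
t7.80 [0.5137 0.0471 0.1452] yaw 0.5415 F [-4.1756  1.7759  6.1944] M [0.4182 0.8639 0.0723] tau7 -0.081 q7 2.0191 w 0.162
```

```bash
python3 -m crank '[[-1,[0,0,0],[0,0,0.01]],[-1,[0,0,0],[0,0,0.01]],[-1,[0,0,0],[0,0,0]],[-1,[0,0,0],[0,0,0]],[-1,[0,0,0],[0,0,0]]]' >/dev/null; python3 s.py
python3 -m crank '[[-1,[0,0,0],[0,0,0.01]],[-1,[0,0,0],[0,0,0.01]],[-1,[0,0,0],[0,0,0]],[-1,[0,0,0],[0,0,0]],[-1,[0,0,0],[0,0,0]]]' >/dev/null; python3 s.py
```

```text
t8.30 [0.5137 0.0472 0.1452] yaw 0.5258 F [-3.9759  2.7062  5.3212] M [0.4146 0.856  0.0609] tau7 -0.070 q7 2.0037 w 0.156
t8.80 [0.5136 0.0472 0.1452] yaw 0.5101 F [-4.5347  2.4491  5.8288] M [0.4102 0.976  0.0763] tau7 -0.084 q7 1.9884 w 0.155
```

```bash
python3 -m crank '[[-1,[0,0,0],[0,0,0.01]],[-1,[0,0,0],[0,0,0.01]],[-1,[0,0,0],[0,0,0]],[-1,[0,0,0],[0,0,0]],[-1,[0,0,0],[0,0,0]]]' >/dev/null; python3 s.py
python3 - <<'E'
from h import *
im=manip.camera('wrist');cv2.imwrite('pics/w4.png',cv2.resize(im[135:360,180:390],None,fx=2.6,fy=2.6,interpolation=cv2.INTER_CUBIC))
E
```

```text
t9.30 [0.5137 0.0472 0.1452] yaw 0.4944 F [-4.9824  2.2912  6.1953] M [0.3678 0.9308 0.0743] tau7 -0.082 q7 1.9730 w 0.158
```

View pics/w4.png

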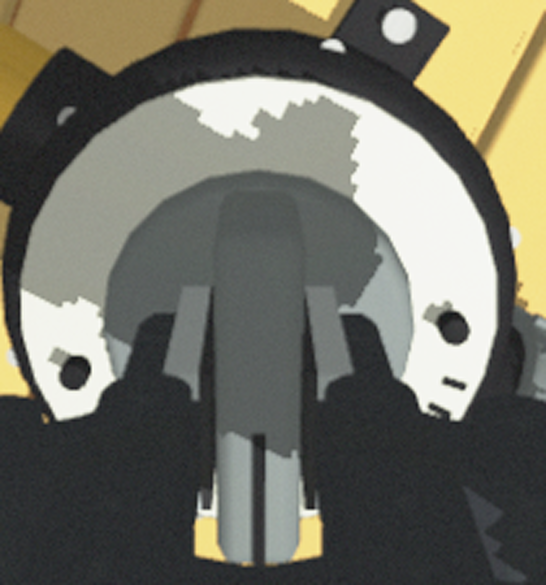

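The knob is turning with the gripper: the bar is still vertical and the pegs have shifted. I'll keep going until the torque rises.

```bash
python3 -m crank '[[-1,[0,0,0],[0,0,0.01]],[-1,[0,0,0],[0,0,0.01]],[-1,[0,0,0],[0,0,0.01]],[-1,[0,0,0],[0,0,0]],[-1,[0,0,0],[0,0,0]]]' >/dev/null; python3 s.py
```

```text
t9.85 [0.5136 0.0473 0.1452] yaw 0.4709 F [-3.9717  3.1751  6.1408] M [0.4793 0.883  0.0478] tau7 -0.098 q7 1.9499 w 0.159
```

```bash
python3 -m crank '[[-1,[0,0,0],[0,0,0.01]],[-1,[0,0,0],[0,0,0.01]],[-1,[0,0,0],[0,0,0]],[-1,[0,0,0],[0,0,0]],[-1,[0,0,0],[0,0,0]]]' >/dev/null; python3 s.py
```

```text
t10.35 [0.5136 0.0472 0.1452] yaw 0.4553 F [-4.5394  1.8419  6.152 ] M [0.4714 0.9706 0.0903] tau7 -0.133 q7 1.9347 w 0.161
```

```bash
python3 -m crank '[[-1,[0,0,0],[0,0,0.01]],[-1,[0,0,0],[0,0,0.01]],[-1,[0,0,0],[0,0,0]],[-1,[0,0,0],[0,0,0]],[-1,[0,0,0],[0,0,0]]]' >/dev/null; python3 s.py
```

```text
t10.85 [0.5136 0.0472 0.1452] yaw 0.4397 F [-5.0129  2.1291  5.7971] M [0.517  0.9357 0.2368] tau7 -0.187 q7 1.9194 w 0.157
```

```bash
python3 -m crank '[[-1,[0,0,0],[0,0,0.01]],[-1,[0,0,0],[0,0,0]],[-1,[0,0,0],[0,0,0]],[-1,[0,0,0],[0,0,0]],[-1,[0,0,0],[0,0,0]]]' >/dev/null; python3 s.py
```

```text
t11.35 [0.5136 0.0473 0.1452] yaw 0.4320 F [-4.0336  1.83    5.5481] M [0.4418 0.9865 0.2285] tau7 -0.216 q7 1.9117 w 0.155
```

```bash
python3 -m crank '[[-1,[0,0,0],[0,0,0.01]],[-1,[0,0,0],[0,0,0]],[-1,[0,0,0],[0,0,0]],[-1,[0,0,0],[0,0,0]],[-1,[0,0,0],[0,0,0]]]' >/dev/null; python3 s.py
```

```text
t11.85 [0.5137 0.0473 0.1452] yaw 0.4241 F [-5.8199  2.5363  5.5942] M [0.4526 0.966  0.2111] tau7 -0.237 q7 1.9041 w 0.160
```

```bash
python3 -m crank '[[-1,[0,0,0],[0,0,0.005]],[-1,[0,0,0],[0,0,0]],[-1,[0,0,0],[0,0,0]],[-1,[0,0,0],[0,0,0]],[-1,[0,0,0],[0,0,0]]]' >/dev/null; python3 s.py
```

```text
t12.35 [0.5136 0.0473 0.1452] yaw 0.4202 F [-4.4944  2.4015  6.1846] M [0.4776 0.8935 0.2662] tau7 -0.252 q7 1.9002 w 0.157
```

```bash
python3 -m crank '[[-1,[0,0,0],[0,0,-0.02]],[-1,[0,0,0],[0,0,-0.02]],[-1,[0,0,0],[0,0,-0.02]],[-1,[0,0,0],[0,0,-0.02]],[-1,[0,0,0],[0,0,-0.02]]]' >/dev/null; python3 s.py
python3 -m crank '[[-1,[0,0,0],[0,0,-0.01]],[-1,[0,0,0],[0,0,-0.01]],[-1,[0,0,0],[0,0,-0.01]],[-1,[0,0,0],[0,0,-0.01]],[-1,[0,0,0],[0,0,0]]]' >/dev/null; python3 s.py
```

```text
t12.85 [0.5137 0.0472 0.1452] yaw 0.4987 F [-3.5943  2.5251  5.0101] M [ 0.4259  0.8682 -0.0744] tau7 -0.239 q7 1.9773 w 0.161
t13.35 [0.5137 0.0471 0.1452] yaw 0.5297 F [-4.16    1.9248  5.518 ] M [ 0.4369  0.8549 -0.0714] tau7 0.198 q7 2.0077 w 0.158
```

```bash
python3 -m crank '[[-1,[0,0,0],[0,0,-0.01]],[-1,[0,0,0],[0,0,-0.01]],[-1,[0,0,0],[0,0,-0.01]],[-1,[0,0,0],[0,0,-0.01]],[-1,[0,0,0],[0,0,0]]]' >/dev/null; python3 s.py
```

```text
t13.85 [0.5137 0.0471 0.1452] yaw 0.5611 F [-3.5836  2.1414  4.4022] M [ 0.4079  0.8357 -0.1121] tau7 0.198 q7 2.0384 w 0.159
```

```bash
python3 -m crank '[[-1,[0,0,0],[0,0,-0.01]],[-1,[0,0,0],[0,0,-0.01]],[-1,[0,0,0],[0,0,-0.01]],[-1,[0,0,0],[0,0,0]],[-1,[0,0,0],[0,0,0]]]' >/dev/null; python3 s.py
```

```text
t14.35 [0.5137 0.0471 0.1452] yaw 0.5844 F [-3.0739  1.7483  5.7994] M [ 0.4065  0.8149 -0.0731] tau7 0.084 q7 2.0611 w 0.161
```

```bash
python3 -m crank '[[-1,[0,0,0],[0,0,-0.015]],[-1,[0,0,0],[0,0,-0.015]],[-1,[0,0,0],[0,0,0]],[-1,[0,0,0],[0,0,0]],[-1,[0,0,0],[0,0,0]]]' >/dev/null; python3 s.py
```

```text
t14.85 [0.5138 0.047  0.1452] yaw 0.6079 F [-4.8046  1.2677  5.6245] M [ 0.381   0.7592 -0.0707] tau7 0.067 q7 2.0842 w 0.160
```

```bash
python3 -m crank '[[-1,[0,0,0],[0,0,-0.015]],[-1,[0,0,0],[0,0,-0.015]],[-1,[0,0,0],[0,0,0]],[-1,[0,0,0],[0,0,0]],[-1,[0,0,0],[0,0,0]]]' >/dev/null; python3 s.py
```

```text
t15.35 [0.5138 0.047  0.1452] yaw 0.6314 F [-3.085   1.6106  5.029 ] M [ 0.3604  0.7948 -0.0845] tau7 0.065 q7 2.1072 w 0.157
```

```bash
python3 -m crank '[[-1,[0,0,0],[0,0,-0.01]],[-1,[0,0,0],[0,0,-0.01]],[-1,[0,0,0],[0,0,0]],[-1,[0,0,0],[0,0,0]],[-1,[0,0,0],[0,0,0]]]' >/dev/null; python3 s.py
```

```text
t15.85 [0.5138 0.047  0.1452] yaw 0.6471 F [-2.7767  1.9215  4.5673] M [ 0.412   0.7679 -0.1232] tau7 0.059 q7 2.1226 w 0.155
```

```bash
python3 -m crank '[[-1,[0,0,0],[0,0,-0.015]],[-1,[0,0,0],[0,0,-0.015]],[-1,[0,0,0],[0,0,-0.01]],[-1,[0,0,0],[0,0,0]],[-1,[0,0,0],[0,0,0]]]' >/dev/null; python3 s.py
```

```text
t16.35 [0.5138 0.047  0.1452] yaw 0.6785 F [-2.7686  2.5253  5.6405] M [ 0.347   0.763  -0.1219] tau7 0.084 q7 2.1533 w 0.156
```

```bash
python3 -m crank '[[-1,[0,0,0],[0,0,-0.015]],[-1,[0,0,0],[0,0,-0.015]],[-1,[0,0,0],[0,0,0]],[-1,[0,0,0],[0,0,0]],[-1,[0,0,0],[0,0,0]]]' >/dev/null; python3 s.py
```

```text
t16.85 [0.5138 0.0469 0.1452] yaw 0.7021 F [-4.2746  2.4105  4.3085] M [ 0.3391  0.7383 -0.0686] tau7 0.069 q7 2.1765 w 0.156
```

```bash
python3 -m crank '[[-1,[0,0,0],[0,0,-0.015]],[-1,[0,0,0],[0,0,-0.015]],[-1,[0,0,0],[0,0,-0.01]],[-1,[0,0,0],[0,0,0]],[-1,[0,0,0],[0,0,0]]]' >/dev/null; python3 s.py
```

```text
t17.35 [0.5139 0.0469 0.1452] yaw 0.7334 F [-3.2425  1.5579  5.5429] M [ 0.3421  0.7708 -0.1252] tau7 0.183 q7 2.2072 w 0.163
```

```bash
python3 -m crank '[[-1,[0,0,0],[0,0,-0.01]],[-1,[0,0,0],[0,0,-0.01]],[-1,[0,0,0],[0,0,0]],[-1,[0,0,0],[0,0,0]],[-1,[0,0,0],[0,0,0]]]' >/dev/null; python3 s.py
```

```text
t17.85 [0.5139 0.0469 0.1452] yaw 0.7489 F [-3.8656  1.9601  5.5725] M [ 0.3374  0.6716 -0.2061] tau7 0.228 q7 2.2224 w 0.161
```

```bash
python3 -m crank '[[-1,[0,0,0],[0,0,-0.01]],[-1,[0,0,0],[0,0,-0.005]],[-1,[0,0,0],[0,0,0]],[-1,[0,0,0],[0,0,0]],[-1,[0,0,0],[0,0,0]]]' >/dev/null; python3 s.py
```

```text
t18.35 [0.5139 0.0469 0.1452] yaw 0.7606 F [-3.6171  1.1839  4.7228] M [ 0.3705  0.6814 -0.2508] tau7 0.271 q7 2.2340 w 0.156
```

```bash
python3 -m crank '[[-1,[0,0,0],[0,0,0.04]],[-1,[0,0,0],[0,0,0.04]],[-1,[0,0,0],[0,0,0.04]],[-1,[0,0,0],[0,0,0.04]],[-1,[0,0,0],[0,0,0.04]]]' >/dev/null; python3 s.py
python3 -m crank '[[-1,[0,0,0],[0,0,0.04]],[-1,[0,0,0],[0,0,0.04]],[-1,[0,0,0],[0,0,0.04]],[-1,[0,0,0],[0,0,0.02]],[-1,[0,0,0],[0,0,0.01]]]' >/dev/null; python3 s.py
```

```text
t18.85 [0.5138 0.0471 0.1452] yaw 0.6032 F [-5.6931  1.2435  5.0455] M [0.4141 0.9033 0.0956] tau7 0.541 q7 2.0794 w 0.160
t19.35 [0.5137 0.0472 0.1452] yaw 0.4861 F [-4.7989  2.3153  6.0602] M [0.4648 0.9329 0.0854] tau7 -0.089 q7 1.9648 w 0.157
```

```bash
python3 -m crank '[[-1,[0,0,0],[0,0,0.015]],[-1,[0,0,0],[0,0,0.015]],[-1,[0,0,0],[0,0,0]],[-1,[0,0,0],[0,0,0]],[-1,[0,0,0],[0,0,0]]]' >/dev/null; python3 s.py
```

```text
t19.85 [0.5137 0.0473 0.1452] yaw 0.4632 F [-5.4622  2.3702  5.2052] M [0.5615 1.0137 0.0288] tau7 -0.073 q7 1.9424 w 0.163
```

```bash
python3 -m crank '[[-1,[0,0,0],[0,0,0.015]],[-1,[0,0,0],[0,0,0.015]],[-1,[0,0,0],[0,0,0]],[-1,[0,0,0],[0,0,0]],[-1,[0,0,0],[0,0,0]]]' >/dev/null; python3 s.py
```

```text
t20.35 [0.5137 0.0473 0.1452] yaw 0.4396 F [-4.7997  3.1636  6.092 ] M [0.5447 0.9989 0.0984] tau7 -0.077 q7 1.9194 w 0.159
```

Further free travel now. Continuing clockwise.

```bash
python3 -m crank '[[-1,[0,0,0],[0,0,0.015]],[-1,[0,0,0],[0,0,0.015]],[-1,[0,0,0],[0,0,0]],[-1,[0,0,0],[0,0,0]],[-1,[0,0,0],[0,0,0]]]' >/dev/null; python3 s.py
```

```text
t20.85 [0.5136 0.0473 0.1452] yaw 0.4161 F [-4.2052  3.5899  5.8533] M [0.5428 0.9662 0.0502] tau7 -0.079 q7 1.8964 w 0.157
```

```bash
python3 -m crank '[[-1,[0,0,0],[0,0,0.015]],[-1,[0,0,0],[0,0,0.015]],[-1,[0,0,0],[0,0,0]],[-1,[0,0,0],[0,0,0]],[-1,[0,0,0],[0,0,0]]]' >/dev/null; python3 s.py
```

```text
t21.35 [0.5136 0.0473 0.1452] yaw 0.3926 F [-5.1905  2.5044  6.3726] M [0.5585 1.08   0.1073] tau7 -0.101 q7 1.8734 w 0.159
```

```bash
python3 -m crank '[[-1,[0,0,0],[0,0,0.01]],[-1,[0,0,0],[0,0,0.01]],[-1,[0,0,0],[0,0,0]],[-1,[0,0,0],[0,0,0]],[-1,[0,0,0],[0,0,0]]]' >/dev/null; python3 s.py
```

```text
t21.85 [0.5136 0.0473 0.1452] yaw 0.3771 F [-5.3795  2.5192  6.2062] M [0.5995 1.0392 0.1819] tau7 -0.154 q7 1.8581 w 0.162
```

```bash
python3 -m crank '[[-1,[0,0,0],[0,0,0.015]],[-1,[0,0,0],[0,0,0.015]],[-1,[0,0,0],[0,0,0.005]],[-1,[0,0,0],[0,0,0]],[-1,[0,0,0],[0,0,0]]]' >/dev/null; python3 s.py
```

```text
t22.35 [0.5136 0.0474 0.1452] yaw 0.3498 F [-5.2714  3.1442  7.0771] M [0.5779 1.0723 0.2598] tau7 -0.262 q7 1.8313 w 0.161
```

```bash
python3 -m crank '[[-1,[0,0,0],[0,0,-0.05]],[-1,[0,0,0],[0,0,-0.05]],[-1,[0,0,0],[0,0,-0.05]],[-1,[0,0,0],[0,0,-0.05]],[-1,[0,0,0],[0,0,-0.05]]]' >/dev/null; python3 s.py
python3 -m crank '[[-1,[0,0,0],[0,0,-0.05]],[-1,[0,0,0],[0,0,-0.05]],[-1,[0,0,0],[0,0,-0.05]],[-1,[0,0,0],[0,0,-0.03]],[-1,[0,0,0],[0,0,-0.01]]]' >/dev/null; python3 s.py
```

```text
t22.85 [0.5137 0.0471 0.1452] yaw 0.5469 F [-4.0127  2.892   6.6502] M [ 0.4581  0.8972 -0.0785] tau7 -0.712 q7 2.0245 w 0.154
t23.35 [0.5138 0.0469 0.1452] yaw 0.6953 F [-3.3282  1.5631  5.1007] M [ 0.3687  0.7533 -0.0681] tau7 0.203 q7 2.1697 w 0.159
```

```bash
python3 -m crank '[[-1,[0,0,0],[0,0,-0.015]],[-1,[0,0,0],[0,0,-0.015]],[-1,[0,0,0],[0,0,-0.01]],[-1,[0,0,0],[0,0,0]],[-1,[0,0,0],[0,0,0]]]' >/dev/null; python3 s.py
```

```text
t23.85 [0.5139 0.0469 0.1452] yaw 0.7257 F [-3.6238  1.6059  5.5352] M [ 0.3187  0.6962 -0.0484] tau7 0.069 q7 2.1996 w 0.160
```

```bash
python3 -m crank '[[-1,[0,0,0],[0,0,-0.015]],[-1,[0,0,0],[0,0,-0.015]],[-1,[0,0,0],[0,0,0]],[-1,[0,0,0],[0,0,0]],[-1,[0,0,0],[0,0,0]]]' >/dev/null; python3 s.py
```

```text
t24.35 [0.5139 0.0469 0.1452] yaw 0.7493 F [-3.1065  2.1583  5.4534] M [ 0.3251  0.7382 -0.0764] tau7 0.066 q7 2.2227 w 0.160
```

```bash
python3 -m crank '[[-1,[0,0,0],[0,0,-0.015]],[-1,[0,0,0],[0,0,-0.01]],[-1,[0,0,0],[0,0,0]],[-1,[0,0,0],[0,0,0]],[-1,[0,0,0],[0,0,0]]]' >/dev/null; python3 s.py
```

```text
t24.85 [0.5139 0.0469 0.1452] yaw 0.7689 F [-3.0557  2.1485  4.3543] M [ 0.2967  0.658  -0.0881] tau7 0.072 q7 2.2419 w 0.160
```

```bash
python3 -m crank '[[-1,[0,0,0],[0,0,-0.015]],[-1,[0,0,0],[0,0,-0.015]],[-1,[0,0,0],[0,0,0]],[-1,[0,0,0],[0,0,0]],[-1,[0,0,0],[0,0,0]]]' >/dev/null; python3 s.py
```

```text
t25.35 [0.5139 0.0469 0.1452] yaw 0.7922 F [-3.4988  0.5177  5.3895] M [ 0.2955  0.695  -0.1099] tau7 0.130 q7 2.2647 w 0.161
```

```bash
python3 -m crank '[[-1,[0,0,0],[0,0,-0.015]],[-1,[0,0,0],[0,0,-0.01]],[-1,[0,0,0],[0,0,0]],[-1,[0,0,0],[0,0,0]],[-1,[0,0,0],[0,0,0]]]' >/dev/null; python3 s.py
```

```text
t25.85 [0.5139 0.0468 0.1452] yaw 0.8115 F [-2.5388  1.2539  4.7101] M [ 0.2694  0.6022 -0.1814] tau7 0.201 q7 2.2836 w 0.161
```

```bash
python3 -m crank '[[-1,[0,0,0],[0,0,-0.015]],[-1,[0,0,0],[0,0,-0.01]],[-1,[0,0,0],[0,0,0]],[-1,[0,0,0],[0,0,0]],[-1,[0,0,0],[0,0,0]]]' >/dev/null; python3 s.py
```

```text
t26.35 [0.514  0.0468 0.1452] yaw 0.8312 F [-2.3604  1.3054  5.198 ] M [ 0.2954  0.5485 -0.2874] tau7 0.273 q7 2.3030 w 0.162
```

```bash
python3 -m crank '[[-1,[0,0,0],[0,0,0.06]],[-1,[0,0,0],[0,0,0.06]],[-1,[0,0,0],[0,0,0.06]],[-1,[0,0,0],[0,0,0.06]],[-1,[0,0,0],[0,0,0.06]]]' >/dev/null; python3 s.py
python3 -m crank '[[-1,[0,0,0],[0,0,0.06]],[-1,[0,0,0],[0,0,0.06]],[-1,[0,0,0],[0,0,0.05]],[-1,[0,0,0],[0,0,0.03]],[-1,[0,0,0],[0,0,0.01]]]' >/dev/null; python3 s.py
```

```text
t26.85 [0.5137 0.0471 0.1452] yaw 0.5945 F [-4.4627  2.1295  4.8286] M [0.4069 0.7938 0.0692] tau7 0.857 q7 2.0709 w 0.153
t27.35 [0.5137 0.0473 0.1452] yaw 0.4308 F [-5.2137  1.6638  6.237 ] M [0.5321 1.0027 0.0889] tau7 -0.219 q7 1.9106 w 0.155
```

```bash
python3 -m crank '[[-1,[0,0,0],[0,0,0.015]],[-1,[0,0,0],[0,0,0.015]],[-1,[0,0,0],[0,0,0.01]],[-1,[0,0,0],[0,0,0]],[-1,[0,0,0],[0,0,0]]]' >/dev/null; python3 s.py
```

```text
t27.85 [0.5136 0.0473 0.1452] yaw 0.4003 F [-4.2104  2.857   7.648 ] M [0.5812 0.9335 0.1325] tau7 -0.095 q7 1.8808 w 0.164
```

```bash
python3 -m crank '[[-1,[0,0,0],[0,0,0.015]],[-1,[0,0,0],[0,0,0.015]],[-1,[0,0,0],[0,0,0]],[-1,[0,0,0],[0,0,0]],[-1,[0,0,0],[0,0,0]]]' >/dev/null; python3 s.py
```

```text
t28.35 [0.5136 0.0473 0.1452] yaw 0.3768 F [-5.3608  2.9605  6.108 ] M [0.5843 0.9828 0.121 ] tau7 -0.077 q7 1.8578 w 0.156
```

```bash
python3 -m crank '[[-1,[0,0,0],[0,0,0.015]],[-1,[0,0,0],[0,0,0.015]],[-1,[0,0,0],[0,0,0]],[-1,[0,0,0],[0,0,0]],[-1,[0,0,0],[0,0,0]]]' >/dev/null; python3 s.py
```

```text
t28.85 [0.5136 0.0474 0.1452] yaw 0.3532 F [-5.0943  2.7118  6.6728] M [0.5612 1.0107 0.0879] tau7 -0.071 q7 1.8347 w 0.158
```

```bash
python3 -m crank '[[-1,[0,0,0],[0,0,0.015]],[-1,[0,0,0],[0,0,0.015]],[-1,[0,0,0],[0,0,0]],[-1,[0,0,0],[0,0,0]],[-1,[0,0,0],[0,0,0]]]' >/dev/null; python3 s.py
```

```text
t29.35 [0.5136 0.0474 0.1451] yaw 0.3297 F [-4.6542  3.0343  5.7915] M [0.5953 1.0086 0.0443] tau7 -0.073 q7 1.8117 w 0.155
```

```bash
python3 -m crank '[[-1,[0,0,0],[0,0,0.015]],[-1,[0,0,0],[0,0,0.01]],[-1,[0,0,0],[0,0,0]],[-1,[0,0,0],[0,0,0]],[-1,[0,0,0],[0,0,0]]]' >/dev/null; python3 s.py
```

```text
t29.85 [0.5136 0.0474 0.1451] yaw 0.3101 F [-4.5263  2.7336  6.6963] M [0.6143 1.0937 0.0809] tau7 -0.078 q7 1.7926 w 0.156
```

```bash
python3 -m crank '[[-1,[0,0,0],[0,0,0.01]],[-1,[0,0,0],[0,0,0.01]],[-1,[0,0,0],[0,0,0]],[-1,[0,0,0],[0,0,0]],[-1,[0,0,0],[0,0,0]]]' >/dev/null; python3 s.py
```

```text
t30.35 [0.5136 0.0475 0.1452] yaw 0.2944 F [-5.0508  3.7961  6.1316] M [0.654  1.0657 0.1143] tau7 -0.078 q7 1.7772 w 0.160
```

```bash
python3 -m crank '[[-1,[0,0,0],[0,0,0.015]],[-1,[0,0,0],[0,0,0.015]],[-1,[0,0,0],[0,0,0]],[-1,[0,0,0],[0,0,0]],[-1,[0,0,0],[0,0,0]]]' >/dev/null; python3 s.py
```

```text
t30.85 [0.5136 0.0475 0.1452] yaw 0.2709 F [-4.4457  2.7731  7.1206] M [0.6598 1.0255 0.0712] tau7 -0.073 q7 1.7542 w 0.156
```

```bash
python3 -m crank '[[-1,[0,0,0],[0,0,0.015]],[-1,[0,0,0],[0,0,0.01]],[-1,[0,0,0],[0,0,0]],[-1,[0,0,0],[0,0,0]],[-1,[0,0,0],[0,0,0]]]' >/dev/null; python3 s.py
```

```text
t31.35 [0.5136 0.0475 0.1452] yaw 0.2513 F [-5.7404  4.3197  6.8146] M [0.772  1.0433 0.0909] tau7 -0.078 q7 1.7350 w 0.159
```

```bash
python3 -m crank '[[-1,[0,0,0],[0,0,0.015]],[-1,[0,0,0],[0,0,0.015]],[-1,[0,0,0],[0,0,0]],[-1,[0,0,0],[0,0,0]],[-1,[0,0,0],[0,0,0]]]' >/dev/null; python3 s.py
```

```text
t31.85 [0.5136 0.0476 0.1452] yaw 0.2277 F [-5.7954  4.1019  5.6428] M [0.7349 0.9755 0.0504] tau7 -0.073 q7 1.7120 w 0.156
```

It is well past the previous limit with only free friction, so it has broken free. I'll wind on in steps that stay safe even on a hit.

```bash
python3 -m crank '[[-1,[0,0,0],[0,0,0.025]],[-1,[0,0,0],[0,0,0.025]],[-1,[0,0,0],[0,0,0.02]],[-1,[0,0,0],[0,0,0]],[-1,[0,0,0],[0,0,0]]]' >/dev/null; python3 s.py
```

```text
t32.35 [0.5135 0.0476 0.1452] yaw 0.1728 F [-5.1329  4.2466  6.1403] M [0.7503 1.091  0.0836] tau7 -0.093 q7 1.6583 w 0.160
```

```bash
python3 -m crank '[[-1,[0,0,0],[0,0,0.025]],[-1,[0,0,0],[0,0,0.025]],[-1,[0,0,0],[0,0,0.02]],[-1,[0,0,0],[0,0,0]],[-1,[0,0,0],[0,0,0]]]' >/dev/null; python3 s.py
```

```text
t32.85 [0.5135 0.0477 0.1452] yaw 0.1179 F [-6.1695  4.6507  6.9771] M [0.7477 1.0723 0.0567] tau7 -0.093 q7 1.6046 w 0.160
```

```bash
python3 -m crank '[[-1,[0,0,0],[0,0,0.025]],[-1,[0,0,0],[0,0,0.025]],[-1,[0,0,0],[0,0,0.02]],[-1,[0,0,0],[0,0,0]],[-1,[0,0,0],[0,0,0]]]' >/dev/null; python3 s.py
```

```text
t33.35 [0.5135 0.0478 0.1452] yaw 0.0630 F [-4.7858  4.4507  7.5372] M [0.9139 1.1607 0.0586] tau7 -0.093 q7 1.5510 w 0.159
```

Confirmed free. Fast to about -0.35, which is well short of the stop at about -0.6.

```bash
python3 -m crank '[[-1,[0,0,0],[0,0,0.06]],[-1,[0,0,0],[0,0,0.06]],[-1,[0,0,0],[0,0,0.06]],[-1,[0,0,0],[0,0,0.06]],[-1,[0,0,0],[0,0,0.06]]]' >/dev/null; python3 s.py
python3 -m crank '[[-1,[0,0,0],[0,0,0.06]],[-1,[0,0,0],[0,0,0.06]],[-1,[0,0,0],[0,0,0.06]],[-1,[0,0,0],[0,0,0.03]],[-1,[0,0,0],[0,0,0.01]]]' >/dev/null; python3 s.py
```

```text
t33.85 [0.5135 0.0481 0.1452] yaw -0.1743 F [-5.089   5.8053  6.7123] M [1.0819 1.0581 0.0715] tau7 0.861 q7 1.3194 w 0.160
t34.35 [0.5136 0.0483 0.1452] yaw -0.3459 F [-4.6145  6.1559  6.8393] M [1.2583 0.9896 0.0583] tau7 -0.224 q7 1.1520 w 0.159
```

```bash
python3 -m crank '[[-1,[0,0,0],[0,0,0.025]],[-1,[0,0,0],[0,0,0.025]],[-1,[0,0,0],[0,0,0.02]],[-1,[0,0,0],[0,0,0]],[-1,[0,0,0],[0,0,0]]]' >/dev/null; python3 s.py
```

```text
t34.85 [0.5136 0.0484 0.1452] yaw -0.3999 F [-4.4081  6.4649  5.6768] M [1.3169 0.9719 0.1005] tau7 -0.092 q7 1.0993 w 0.159
```

```bash
python3 -m crank '[[-1,[0,0,0],[0,0,0.025]],[-1,[0,0,0],[0,0,0.025]],[-1,[0,0,0],[0,0,0.02]],[-1,[0,0,0],[0,0,0]],[-1,[0,0,0],[0,0,0]]]' >/dev/null; python3 s.py
```

```text
t35.35 [0.5136 0.0485 0.1452] yaw -0.4547 F [-4.5904  6.9284  5.6223] M [1.3346 0.9228 0.0608] tau7 -0.092 q7 1.0459 w 0.160
```

```bash
python3 -m crank '[[-1,[0,0,0],[0,0,0.025]],[-1,[0,0,0],[0,0,0.025]],[-1,[0,0,0],[0,0,0]],[-1,[0,0,0],[0,0,0]],[-1,[0,0,0],[0,0,0]]]' >/dev/null; python3 s.py
```

```text
t35.85 [0.5137 0.0485 0.1452] yaw -0.4940 F [-3.602   7.0273  5.7077] M [1.3624 0.8998 0.0307] tau7 -0.063 q7 1.0077 w 0.161
```

```bash
python3 -m crank '[[-1,[0,0,0],[0,0,0.015]],[-1,[0,0,0],[0,0,0.015]],[-1,[0,0,0],[0,0,0.01]],[-1,[0,0,0],[0,0,0]],[-1,[0,0,0],[0,0,0]]]' >/dev/null; python3 s.py
```

```text
t36.35 [0.5137 0.0486 0.1452] yaw -0.5253 F [-4.1058  8.5449  6.2624] M [1.3625 0.8599 0.0546] tau7 -0.089 q7 0.9772 w 0.159
```

```bash
python3 -m crank '[[-1,[0,0,0],[0,0,0.015]],[-1,[0,0,0],[0,0,0.015]],[-1,[0,0,0],[0,0,0]],[-1,[0,0,0],[0,0,0]],[-1,[0,0,0],[0,0,0]]]' >/dev/null; python3 s.py
```

```text
t36.85 [0.5137 0.0486 0.1452] yaw -0.5489 F [-4.5468  7.9918  6.339 ] M [1.4624 0.8404 0.0446] tau7 -0.072 q7 0.9543 w 0.162
```

```bash
python3 -m crank '[[-1,[0,0,0],[0,0,0.015]],[-1,[0,0,0],[0,0,0.015]],[-1,[0,0,0],[0,0,0]],[-1,[0,0,0],[0,0,0]],[-1,[0,0,0],[0,0,0]]]' >/dev/null; python3 s.py
```

```text
t37.35 [0.5138 0.0486 0.1452] yaw -0.5723 F [-3.8907  7.7084  5.3865] M [1.4082 0.8609 0.084 ] tau7 -0.072 q7 0.9314 w 0.155
```

```bash
python3 -m crank '[[-1,[0,0,0],[0,0,0.015]],[-1,[0,0,0],[0,0,0.01]],[-1,[0,0,0],[0,0,0]],[-1,[0,0,0],[0,0,0]],[-1,[0,0,0],[0,0,0]]]' >/dev/null; python3 s.py
```

```text
t37.85 [0.5138 0.0486 0.1452] yaw -0.5920 F [-3.0508  7.7967  5.8818] M [1.4559 0.8504 0.0533] tau7 -0.077 q7 0.9123 w 0.162
```

```bash
python3 -m crank '[[-1,[0,0,0],[0,0,0.015]],[-1,[0,0,0],[0,0,0.015]],[-1,[0,0,0],[0,0,0]],[-1,[0,0,0],[0,0,0]],[-1,[0,0,0],[0,0,0]]]' >/dev/null; python3 s.py
```

```text
t38.35 [0.5138 0.0487 0.1452] yaw -0.6156 F [-2.7421  6.9716  4.2059] M [1.4764 0.7815 0.0807] tau7 -0.072 q7 0.8894 w 0.162
```

```bash
python3 -m crank '[[-1,[0,0,0],[0,0,0.015]],[-1,[0,0,0],[0,0,0.01]],[-1,[0,0,0],[0,0,0]],[-1,[0,0,0],[0,0,0]],[-1,[0,0,0],[0,0,0]]]' >/dev/null; python3 s.py
```

```text
t38.85 [0.5138 0.0487 0.1452] yaw -0.6351 F [-2.8253  7.29    5.8422] M [1.4981 0.7794 0.0486] tau7 -0.077 q7 0.8703 w 0.164
```

```bash
python3 -m crank '[[-1,[0,0,0],[0,0,0.01]],[-1,[0,0,0],[0,0,0.01]],[-1,[0,0,0],[0,0,0]],[-1,[0,0,0],[0,0,0]],[-1,[0,0,0],[0,0,0]]]' >/dev/null; python3 s.py
```

```text
t39.35 [0.5138 0.0487 0.1452] yaw -0.6508 F [-3.579   8.7551  5.9602] M [1.4987 0.7253 0.0727] tau7 -0.103 q7 0.8551 w 0.160
```

```bash
python3 -m crank '[[-1,[0,0,0],[0,0,0.015]],[-1,[0,0,0],[0,0,0.015]],[-1,[0,0,0],[0,0,0]],[-1,[0,0,0],[0,0,0]],[-1,[0,0,0],[0,0,0]]]' >/dev/null; python3 s.py
python3 - <<'E'
from h import *
im=manip.camera('wrist');cv2.imwrite('pics/w5.png',im)
E
```

```text
t39.85 [0.5138 0.0488 0.1452] yaw -0.6741 F [-3.8407  7.0874  4.74  ] M [1.5895 0.7425 0.1493] tau7 -0.176 q7 0.8323 w 0.158
```

View pics/w5.png

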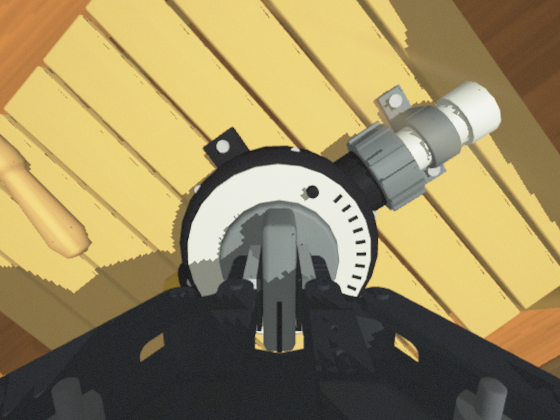

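Torque rises from yaw -0.64 and the pointer is near the peg side, so this is the end stop. The rib lies 0.43 rad back, at about yaw -0.19.

```bash
python3 -m crank '[[-1,[0,0,0],[0,0,-0.06]],[-1,[0,0,0],[0,0,-0.06]],[-1,[0,0,0],[0,0,-0.06]],[-1,[0,0,0],[0,0,-0.06]],[-1,[0,0,0],[0,0,-0.06]]]' >/dev/null; python3 s.py
python3 -m crank '[[-1,[0,0,0],[0,0,-0.06]],[-1,[0,0,0],[0,0,-0.06]],[-1,[0,0,0],[0,0,-0.06]],[-1,[0,0,0],[0,0,-0.06]],[-1,[0,0,0],[0,0,-0.04]]]' >/dev/null; python3 s.py
python3 -m crank '[[-1,[0,0,0],[0,0,-0.04]],[-1,[0,0,0],[0,0,0]],[-1,[0,0,0],[0,0,0]],[-1,[0,0,0],[0,0,0]],[-1,[0,0,0],[0,0,0]]]' >/dev/null; python3 s.py
```

```text
t40.40 [0.5136 0.0484 0.1452] yaw -0.4374 F [-4.3469  6.4407  6.0247] M [ 1.2857  0.9404 -0.0902] tau7 -0.873 q7 1.0629 w 0.160
t40.90 [0.5135 0.0482 0.1452] yaw -0.2177 F [-6.0472  6.3925  6.6344] M [ 1.1247  1.0848 -0.1289] tau7 -0.303 q7 1.2769 w 0.159
t41.40 [0.5135 0.0481 0.1452] yaw -0.1882 F [-5.933   5.9079  6.8534] M [ 1.0854  1.0734 -0.0642] tau7 0.033 q7 1.3058 w 0.162
```

Now I'll open, rise and look.

```bash
python3 -m crank '[[1,[0,0,0],[0,0,0]],[1,[0,0,0],[0,0,0]],[1,[0,0,0],[0,0,0]],[1,[0,0,0],[0,0,0]],[1,[0,0,0],[0,0,0]]]' >/dev/null; python3 s.py
python3 -m crank '[[1,[0,0,-0.25],[0,0,0]],[1,[0,0,-0.35],[0,0,0]],[1,[0,0,-0.4],[0,0,0]],[1,[0,0,0],[0,0,0]],[1,[0,0,0],[0,0,0]]]' >/dev/null; python3 s.py
python3 - <<'E'
from h import *
import pickle
o=manip.get_obs();im=manip.camera('wrist');cv2.imwrite('pics/w6.png',im);pickle.dump(o,open('o6.pkl','wb'))
cv2.imwrite('pics/w6z.png',cv2.resize(im[135:290,195:365],None,fx=3.8,fy=3.8,interpolation=cv2.INTER_CUBIC))
E
```

```text
t41.90 [0.5139 0.0466 0.145 ] yaw -0.1896 F [-0.1198  0.0143  0.1861] M [-0.0405  0.0484 -0.0248] tau7 -0.000 q7 1.3059 w 0.986
t42.40 [0.5141 0.0469 0.2254] yaw -0.1893 F [-0.2119  0.3419 -0.0385] M [0.0533 0.0153 0.0061] tau7 -0.041 q7 1.2601 w 1.001
```

View pics/w6z.png

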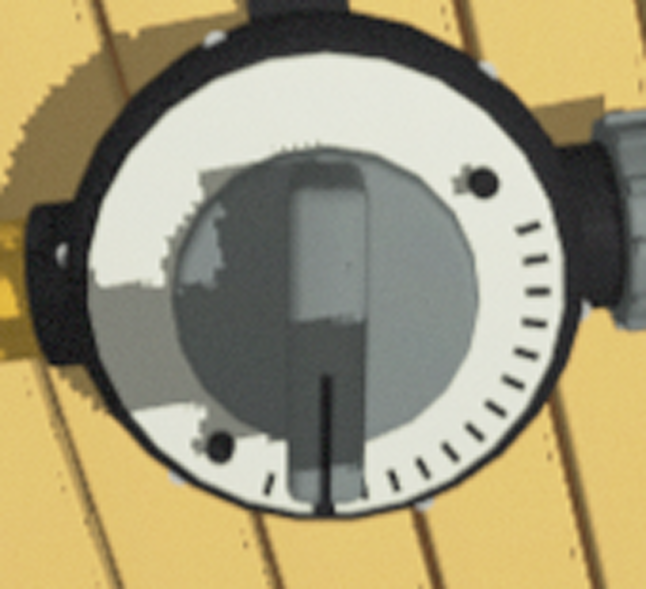

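The pointer line (column 326) runs straight into the rib's outer end, which shows beneath it at (316–335, 508). Neighbouring ticks at (268,484) and (365,490) match the rib's original spacing. I'll do a quick numeric check before handing in.

```bash
python3 - <<'E'
from h import *
import pickle
def A(f,pts,c):
    o=pickle.load(open(f,'rb'))
    for n,u,v,z in pts:
        p=onplane('wrist',(195+u/3.8,135+v/3.8),z,o)[:2]-c;print(n,np.hypot(*p),np.arctan2(p[1],p[0]))
c=np.array([.5143,.0473])
A('o2.pkl',[('rib',167,465,.113),('tickL',130,420,.113),('tickR',200,490,.113)],c)
A('o6.pkl',[('tickL',268,484,.113),('tickR',365,490,.113),('ribend',326,508,.113),('line_in',327,380,.1485),('pegL',219,447,.114)],c)
o=pickle.load(open('o6.pkl','rb'));P=lambda u,v,z:onplane('wrist',(195+u/3.8,135+v/3.8),z,o)
a=P(328,190,.1485);b=P(326.5,380,.1485);print('bar',np.arctan2(b[1]-a[1],b[0]-a[0]),a,b)
t=manip.camera('top');t0=cv2.imread('pics/top0.png');d=cv2.absdiff(t,t0).max(2)
cv2.imwrite('pics/top1.png',t)
E
```

```text
rib 0.043158665950288506 -0.14957682961279678
tickL 0.04263877567820767 -0.42095955741443875
tickR 0.04343262486337501 0.04088765428654488
tickL 0.04325478640843668 -0.44043334401073625
tickR 0.04430323313939994 0.027576902483850006
ribend 0.04739288774930153 -0.16020929686365093
line_in 0.006236202217687722 0.0154963988574386
pegL 0.03909798370269895 -0.7478419411152336
bar -0.19515991931927734 [0.4878 0.0538 0.1485] [0.5205 0.0473 0.1485]
```

View pics/top1.png

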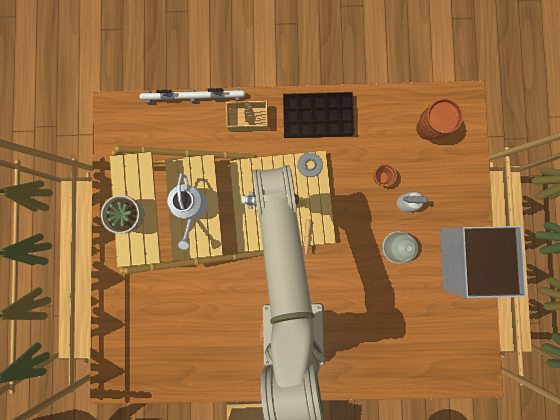

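The rib is at about -0.16 and the bar at about -0.195, so they differ by about 1.3 mm at the pointer tip, inside the 4 mm allowed. The bystanders are where they started.

```bash
python3 s.py; python3 -c "
from workcell import manip
print(manip.hand_in())"
```

```text
t42.50 [0.5134 0.0468 0.2241] yaw -0.1893 F [0.1819 0.1202 0.1863] M [-0.0623  0.0277  0.0157] tau7 -0.002 q7 1.2601 w 1.001
the job is handed in; nothing more can be done
None
```

The knob is free, it has been wound to its end stop and turned back to the broad rib, and I let go and handed the job in at about 42.5 s of the 67 s. No verdict was reported.

- **Rocking:** I gripped the bar at 25 N and rocked it clockwise, anticlockwise, clockwise, anticlockwise. At each end I turned back at about 0.25–0.27 N m as read from the wrist joint, and it broke free on the third clockwise stroke.
- **End stop:** I wound clockwise until the torque rose at gripper yaw -0.64 rad and held there at about 0.18 N m. I recognised the stop by that torque rise and by its angle. The pointer's distance to the end-stop mark was not measured directly.
- **Setting:** In the last wrist picture the pointer line runs into the visible end of the broad rib. The measured bar angle (-0.195 rad) and rib angle (about -0.16 rad) differ by about 0.035 rad, roughly 1.3 mm at the tip against the 4 mm allowed. Part of that may be the 1–2 mm uncertainty in where the knob's axis is.
- **Final state:** The gripper is open and about 80 mm above the grasp height, with wrist force near zero. In the last top view the pots, can, cloche, collar and mist bottle look where they started by eye; the dibber is partly hidden by the arm there.

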